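# Load and clamp a heat sink with the test station switched off

### The arm

A 6-joint arm with a two-finger parallel gripper is mounted at the origin on the work surface. World frame = base frame: x ahead of the robot, y to its left, z up, the work surface at z = 0. Lengths are in mm, angles in rad, forces in N, time in s.
With the tool pointing down it reaches from about 350 to 975 mm from the base axis. Payload 7.1 kg.
Tool frame: the origin (TCP) lies at the very end of the fingers, on their centre line; the grasp point (between the pads) lies tcp_to_grasp behind it (tcp_to_grasp is the distance from the TCP to the grasp point, in mm); z points along the fingers, x is the direction in which the jaws open and shut, and the axes are right-handed (so a half turn about z gives the same grasp; the last joint's range is limited). The gripper opens to 88 mm and grips with 3 to 60 N. Pads are 20 mm wide; open, the fingers measure 115 mm over their backs; the gripper's body (75 mm by 178 mm) begins 61 mm behind the grasp point.
Start: joints at [-1.196, 0.423, 1.63, -0, 1.089, -0.019], TCP at [239.828, -577.137, 222.675] pointing down, gripper open.
Joint ranges: [-3, 3], [-0.9, 2.11], [0.09, 2.58], [-1.31, 4.45], [0.11, 2.69], [-2.54, 2.54]. Speed limits (rad/s): [2.39, 2.39, 3.01, 3.14, 3.14, 3.14].

### API

Orientations are given as a rotation vector (axis times angle).
In Python, from workcell import get_obs, get_image, close_job, recognise, mark_of, tcp_to_grasp gives the robot as it stands. The module is installed in compiled form; this text tells all that it offers.
- The arm moves only by the tool move_arm, never from a script. Its argument "motion" is a list of rows, each a list of 7 numbers: the shift along the world's x, y, z in mm, then the turn, a rotation vector about the world's x, y, z in rad, then the finger opening in mm, from 0 to 87.8. A call has 1 to 5 rows; each row is the pose to reach, as a shift and turn from the pose commanded when the call began; what a row does not reach only later rows make up. A row lasts 1/12 s, in which the tool goes at most 41.7 mm and 7.16 degrees, less where a joint would pass 70% of its speed; a pose out of reach is approached as far as the arm can. A call with a gripper value outside its range is refused whole. The fingers move at their own pace and stop on an object; the grip force is fixed at half the most. Time passes only in rows, so rows that repeat a pose let the fingers close. It gives the time, the measured TCP pose, the force and the opening at its end, in the units of the state.
- get_obs(): the state, without advancing time (a new reading comes with each control period).
- get_image(name): name is "scene" or "top" or "wrist"; returns a dict with "color" (400x640x3 uint8, red, green, blue), "mtx" (3x3 intrinsics, pixels), "camera_from_world" (4x4, takes a point from world to camera coordinates). Camera axes: x right, y up, looking along -z (the intrinsics and any distortion apply to the point x, -y, -z); pixel columns grow to the right and rows downward; lengths in mm; the calibration is good to about 2 mm. A picture is of the moment at which its call begins. There is no depth.
- close_job(): hands the job in, once; it reports no verdict.
Trained networks look in a picture, given as the dict that the camera call returned (one of the last four; its "shot" number tells which), for a name from the list of things; names that differ only in an ending like _2 or _b are one class to them, and where a whole thing is asked for, a point or a joint stands for the part that bears it (a point fixed in the world has none). Each returns a list of dicts, best first, with "p" (0 to 1); they miss things now and then, are a little off and sometimes report something else, mostly with a low value. They report only what shows in the picture. A call takes as long as a camera call. They do not tell look-alikes from the thing itself.
- recognise(picture, label): "bbox" ([centre column, centre row, width, height] in pixels, round what is visible of it).
- mark_of(picture, label): "location" ([row, column] in pixels: a listed point, or the origin of a listed thing).
The state is a dict: "t": time; "qpos": joint angles; "qvel": joint speeds; "joint_torque": joint torques, N m; "ee_pos": TCP position; "orientation": TCP orientation; "ft_force": force on the tool from outside, world axes, zero at the start; "moment": the same for the moment, N m; "width": finger opening in mm.
Only numpy, scipy, OpenCV 4.12 (cv2) and the standard library are available. Lean on these libraries where they do the work, as an engineer would, in place of code of your own. Each camera call takes 0.05 s, during which the arm holds its last target. There are 200 camera calls.

### The job

Load the finned heat sink for its test: first switch the station off by pulling the T-handle switch straight out until it clicks and stays out, then lower the heat sink gently into the clamp fixture's nest, flat on the bed between the end stops, and let go of it, and swing the cam lever all the way closed so that the pad clamps it. Only then push the T-handle fully back in. Do not operate the mushroom-headed switch, and leave the other things on the bench where they are.

Things in the scene. Friction and masses are not known exactly. Their poses are not given: they have to be found in the camera images.
- tee_desk: Grey sloping switch desk, fixed to the bench, 120 (x) by 114 (y) mm, carrying the T-handle. Origin under its centre at bench level; x points away from its low front edge, z up. Its face rises from 30 mm high in front to 99 mm at the back (30 deg slope); the switch pulls square to the face, along (-0.5, 0, 0.866) in the desk's own axes. It stands to the left or to the right of the bench's middle; the mushroom desk stands on the other side.
- tee_grip (a point): Centre of the T-handle's black round bar (85 mm long, 16 mm thick, parallel to its desk's y axis, on a 15 mm steel stem from its middle). The bar's centre is 34 mm off the face when in and 69 mm when out (24 mm free below the bar when in, except a 7 mm high collar of 16 mm radius round the stem). The point's axes are tilted with the handle: z is the pull direction, y runs along the bar. The point moves with the handle.
- tee_pull (a joint): T-handle travel, m: 0 fully in (on), 0.035 fully out (off). Over-centre detent at mid travel: it resists with about 6 N at the start, snaps by itself to the nearer end past 17.5 mm, and rests there. Same when pushing in.
- mushroom_pull (a joint): Travel of the other switch, m, 0 in (must stay there). Same kind of desk, 120 by 114 mm, but with a round black mushroom knob of 62 mm diameter, top about 110 mm above the bench.
- mushroom_desk: The other grey switch desk (bystander, fixed), origin under its centre, same shape and axes as the T-handle's desk.
- heatsink: Finned bare aluminium heat sink, loose block 110 (x) by 50 (y) by 62 (z) mm, about 0.4 kg, fins along x standing on a flat base. Origin at the centre of its underside, z up. Either way round (half turn about z) fits the nest. Lying on the bench at the start.
- fixture: Clamp fixture fixed to the bench: aluminium bed 156 (x) by 197 (y) mm, 15 mm thick (y from -133 to +64 mm). Origin at bench level under the nest's centre. On the bed, 18 mm high (up to 33 mm above the bench): a fence along x at +y (inner face y = +31 mm), two end stops (inner faces x = -61 and +61 mm, 50 mm long in y), and on the -y side the moving pad (face at y = -33 mm when the lever is at 0, 1.2 mm nearer for each 0.1 rad of lever).
- nest (a point): Middle of the nest on the bed's top (15 mm above the bench), fixture axes. The heat sink goes here with its length along x: there is 6 mm play to each end stop and 6 mm to the fence and 4 to 8 mm to the pad, as the lever stands at the start. When clamped the pad pushes it against the fence, so that its centre ends 6 mm towards +y.
- pad: Steel clamping pad, 50 mm long (x), 14 mm thick (y), 16 mm high, sprung, driven towards +y by the cam lever, 18 mm in all (12 mm per rad; 14 mm to press the heat sink on the fence, then about 12 N on the heat sink when the lever is closed). Its origin is that of the fixture when open and moves with it along +y.
- lever_pivot (a point): Vertical pivot axis of the cam lever at the lever's mid height, 45 mm above the bench; at x = +10, y = -100 mm in the fixture's axes (the point has those axes).
- lever_tip (a point): Free end of the cam lever, 112 mm from the pivot. The lever is a steel bar 18 mm wide and 18 mm high (36 to 54 mm above the bench), swinging level; hub radius 17 mm.
- cam_lever (a joint): Cam lever angle, rad: 0 open (points along the fixture's -y), 1.5 fully closed against its stop (points nearly along the fixture's -x); turns clockwise seen from above. Starts between 0 and 0.3. Stiff (0.25 N m, about 3 N near its end, up to 5 N when clamping); it stays where it is left.
- contactor: Bystander: grey and black contactor, a block 60 (x) by 36 (y) by 68 (z) mm, on the bench near the heat sink on its -y side (centre about 95 mm from the heat sink's), roughly parallel to it. Origin under its centre.
- jar: Bystander: small white jar, 56 mm diameter, 75 mm high, near the heat sink on its +y side (centre about 96 mm from it). Origin under its centre.
- spray_can: Bystander: upright can, 62 mm diameter, 170 mm high. Origin under its centre.
- junction_box: Bystander: grey junction box 90 by 140 by 55 mm with four white glands on top (78 mm high in all). Origin under its centre.
Things that resemble listed ones, but are neither listed nor needed, are in the scene too. Leave any yellow look-alike of the heatsink alone.

How it is judged:
By the outcome, as a careful person would: the job done as asked, in the order asked, and still so for the second after the job is handed in, with the robot touching nothing.
It also fails if it takes over 70 s, if anything falls off the work surface, if the arm or the gripper's body presses on something with over 40 N, if the wrist force passes 120 N, or if a joint passes its speed limit or range.

## Working session

There is one attempt and no reset: what is moved stays moved. The work goes in short steps, Python scripts to look and compute and a tool call to move; the robot and the scene stay as the last step left them, time stands still between calls to the robot, and variables do not carry over. Pictures are saved under pics/ and viewed, about 8 in all and at most 12, crops included, and the job is handed in when it is done.

Besides the shell and the picture viewer there is one more tool, called after ">>>" as name([rows], argument=value, ...), one row to a line, values as JSON. move_arm: Moves the arm, as the interface text tells. Its arguments: {"type":"object","properties":{"motion":{"type":"array"}},"required":["motion"]}

```bash
mkdir -p pics; cat > h.py <<'E'
import numpy as np, cv2
from workcell import *
def shot(n,fn=None):
    p=get_image(n)
    if fn: cv2.imwrite('pics/'+fn,p['color'][:,:,::-1])
    return p
def ray(p,rc):
    K=np.array(p['mtx']);T=np.array(p['camera_from_world']);R=T[:3,:3]
    c=-R.T@T[:3,3]
    d=np.linalg.inv(K)@[rc[1],rc[0],1]; d=R.T@np.array([d[0],-d[1],-d[2]])
    return c,d
def at(p,rc,z):
    c,d=ray(p,rc); return c+d*(z-c[2])/d[2]
def proj(p,X):
    K=np.array(p['mtx']);T=np.array(p['camera_from_world'])
    x=T[:3,:3]@np.array(X,float)+T[:3,3]; x=K@[x[0],-x[1],-x[2]]; return x[:2]/x[2]
def tri(obs):
    A=np.zeros((3,3));b=np.zeros(3)
    for p,rc in obs:
        c,d=ray(p,rc);d=d/np.linalg.norm(d);M=np.eye(3)-np.outer(d,d);A+=M;b+=M@c
    return np.linalg.solve(A,b)
E
python3 - <<'E'
from h import *
print(tcp_to_grasp if not callable(tcp_to_grasp) else tcp_to_grasp(), get_obs())
P={n:shot(n,n+'0.png') for n in('top','scene')}
print({k:(v.keys(),v['camera_from_world'].tolist() if hasattr(v['camera_from_world'],'tolist') else v['camera_from_world']) for k,v in P.items()})
for l in 'tee_desk tee_grip mushroom_desk heatsink fixture nest pad lever_pivot lever_tip contactor jar spray_can junction_box'.split():
    for n in P:
        r=mark_of(P[n],l)[:3]
        print(l,n,[(round(a['p'],2),np.round(a['location']).tolist(),np.round(at(P[n],a['location'],{'nest':15,'lever_pivot':45,'lever_tip':45,'tee_grip':85}.get(l,0))).tolist()) for a in r])
a=cv2.imread('pics/top0.png');b=cv2.imread('pics/scene0.png')
E
```

```text
18.700000000000003 {'t': 0.0, 'qpos': array([-1.19598633e+00,  4.23806822e-01,  1.63067193e+00, -1.94279591e-05,
        1.08859595e+00, -1.90178751e-02]), 'qvel': array([-2.31187669e-04, -4.13729943e-05, -9.67701513e-04,  1.57908401e-03,
       -7.87415559e-04, -6.72288685e-04]), 'joint_torque': array([ 2.24141499e-03, -5.44622862e+01, -2.73670113e+01,  6.44716923e-02,
        2.28320021e-02, -1.37287293e-04]), 'ee_pos': array([ 239.63793314, -576.6440667 ,  221.93003631]), 'orientation': array([-2.61243895e+00,  1.74342693e+00,  1.92637130e-03]), 'ft_force': array([-0.53227742,  0.65050702, -0.75463637]), 'moment': array([ 0.02035899, -0.04955624,  0.03347663]), 'width': 87.70357943597253}
{'top': (dict_keys(['color', 'mtx', 'camera_from_world', 'shot']), [[-0.005918955452332477, -0.9997819676561838, 0.020024562813776674, -14.281276194502137], [0.9948540212257336, -0.003861950637990223, 0.10124505809301185, -573.0771539309632], [-0.10114564952256189, 0.02052078182719439, 0.9946599695855162, -1007.8276947923441], [0.0, 0.0, 0.0, 1.0]]), 'scene': (dict_keys(['color', 'mtx', 'camera_f
[... 1439 characters left out ...]
]
lever_tip top [(0.96, [196.0, 373.0], [581.0, -156.0, 45.0])]
lever_tip scene [(0.72, [182.0, 279.0], [586.0, -143.0, 45.0])]
contactor top [(0.9, [248.0, 322.0], [444.0, -22.0, 0.0])]
contactor scene [(0.68, [185.0, 349.0], [441.0, -20.0, 0.0])]
jar top [(0.81, [247.0, 247.0], [450.0, 178.0, 0.0])]
jar scene [(0.83, [223.0, 405.0], [453.0, 170.0, 0.0])]
spray_can top [(0.95, [167.0, 237.0], [665.0, 209.0, 0.0]), (0.7, [197.0, 372.0], [583.0, -161.0, 0.0])]
spray_can scene [(0.57, [291.0, 366.0], [669.0, 209.0, 0.0]), (0.4, [210.0, 295.0], [603.0, -72.0, 0.0])]
junction_box top [(0.57, [149.0, 439.0], [716.0, -347.0, 0.0])]
junction_box scene [(0.57, [186.0, 196.0], [716.0, -342.0, -0.0])]
```

View pics/top0.png

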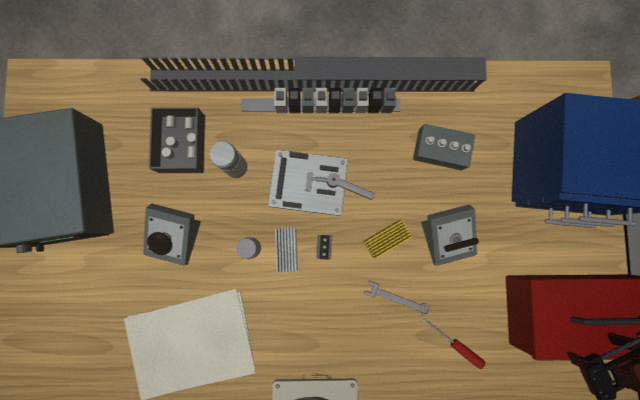

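View pics/scene0.png

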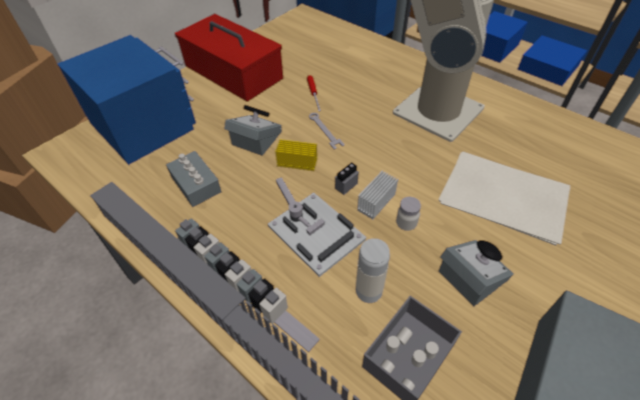

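The top view shows the bare heat sink at (287,250), between the contactor (324,247) and the jar (248,247). The yellow look-alike is at (387,238). The T-handle is on the right desk (460,243), and the mushroom switch is at (160,243). The fixture is at (308,181), with the lever tip at about (373,196).

Could be mistaken for the heat sink: the yellow block (387,238), and the contactor (324,247). For the T-handle: the mushroom (160,243). I choose the heat sink at (287,250) and the bar at (460,243), and I'll check both in a close crop.

```bash
python3 - <<'E'
import cv2,numpy as np
a=cv2.imread('pics/top0.png')
c=cv2.resize(a[142:280,265:385],None,fx=4,fy=4,interpolation=cv2.INTER_CUBIC)
d=cv2.resize(a[200:270,418:488],None,fx=4,fy=4,interpolation=cv2.INTER_CUBIC)
o=np.zeros((552,480+290,3),np.uint8);o[:,:480]=c;o[:280,490:]=d
cv2.imwrite('pics/crop1.png',o)
E
```

```text
(no output)
```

View pics/crop1.png

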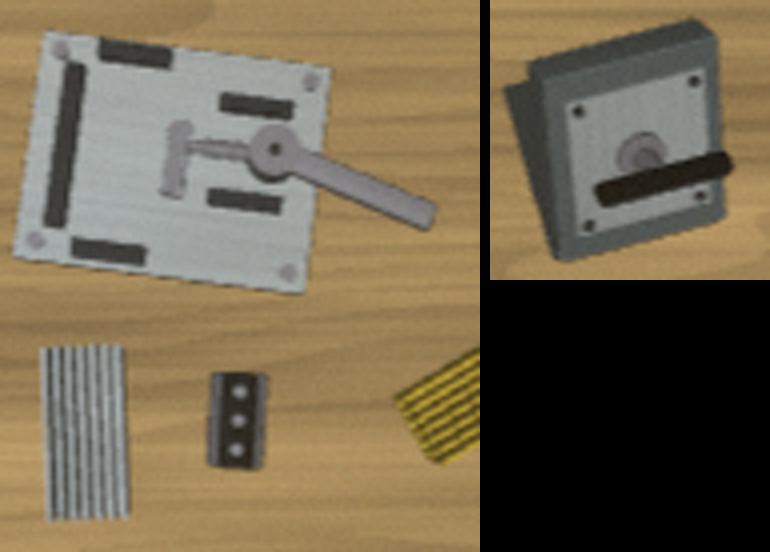

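The crop confirms the bare-metal heat sink (crop 85,432), the open fixture and the black T-bar from (598,195) to (728,163). Next I turn the corners into poses.

```bash
cat > m1.py <<'E'
from h import *
p=get_image('top'); s=get_image('scene')
def w(x,y,z,o=(265,142),x0=0): return at(p,((y+.5)/4-.5+o[1],(x-x0+.5)/4-.5+o[0]),z)
bed=[w(*q,15) for q in((45,32),(330,68),(303,293),(13,257))]
TL,TR,BR,BL=bed
print('bed',np.round(bed,1).tolist(), [np.linalg.norm(a-b).round(1) for a,b in((TL,TR),(TR,BR),(BR,BL),(BL,TL))])
v=(TL-TR)+(BL-BR); yaw=np.arctan2(-v[0],v[1]); print('fix yaw',yaw)
v2=(TL-BL)+(TR-BR); print('yaw2',np.arctan2(v2[1],v2[0]))
R=lambda a:np.array([[np.cos(a),-np.sin(a),0],[np.sin(a),np.cos(a),0],[0,0,1]])
c=sum(bed)/4; nest=c-R(yaw)@[0,-34.5,0]; print('nest',nest, 'pivot',nest+R(yaw)@[10,-100,30], 'pivotmeas',w(275,150,54),'tip',w(430,214,54))
hs=[w(*q,62) for q in((40,347),(124,345),(130,518),(47,520))]
print('hs',sum(hs)/4,[np.linalg.norm(hs[i]-hs[i-1]).round(1) for i in range(4)]); v=hs[0]+hs[1]-hs[2]-hs[3]; print('yaw',np.arctan2(v[1],v[0]))
b=[w(*q,94,(418,200),490) for q in((602,193),(726,163))]
print('bar',b,(b[0]+b[1])/2,np.linalg.norm(b[0]-b[1])); v=b[0]-b[1]; print('yaw',np.arctan2(-v[0],v[1]))
for l,e in(('tee_grip',0),('heatsink',0),('nest',0),('lever_tip',0),('lever_pivot',0)):
    a=mark_of(p,l);bb=mark_of(s,l)
    if a and bb: print(l,tri([(p,a[0]['location']),(s,bb[0]['location'])]).round(1))
for X in ((b[0]+b[1])/2,nest,sum(hs)/4,): print('scene px',proj(s,X).round())
E
python3 m1.py
```

```text
bed [[710.3, 101.4, 15.0], [685.2, -91.6, 15.0], [532.5, -71.6, 15.0], [557.5, 121.9, 15.0]] [np.float64(194.6), np.float64(154.0), np.float64(195.0), np.float64(154.2)]
fix yaw -0.12881573890092393
yaw2 -0.13184346104477584
nest [625.81172723  49.24065379  15.        ] pivot [622.88289604 -51.21541595  45.        ] pivotmeas [623.10900969 -51.57559061  54.        ] tip [ 580.95855497 -151.61875565   54.        ]
hs [442.54286169  70.29136386  62.        ] [np.float64(108.3), np.float64(53.2), np.float64(108.4), np.float64(52.0)]
yaw 0.04063065759271272
bar [array([ 445.123805  , -324.38359794,   94.        ]), array([ 463.02553633, -402.19446014,   94.        ])] [ 454.07467067 -363.28902904   94.        ] 79.84361126683629
yaw 0.22613226130864109
tee_grip [ 457.6 -354.4   98.1]
heatsink [433.6 -75.7 -51.9]
nest [ 6.258e+02  4.860e+01 -3.000e-01]
lever_tip [ 579.5 -157.2   38.7]
lever_pivot [623.8 -48.2  43.4]
scene px [255. 110.]
scene px [325. 237.]
scene px [377. 186.]
```

```bash
cat >> h.py <<'E'
from scipy.spatial.transform import Rotation as Ro
def Rz(a): return Ro.from_euler('z',a).as_matrix()
def teeR(yaw=.226):
    z=Rz(yaw)@[.5,0,-.866]; x=Rz(yaw)@[.866,0,.5]; return np.stack([x,np.cross(z,x),z],1)
def downR(j):
    z=np.array([0,0,-1.]);x=np.array([np.cos(j),np.sin(j),0]);return np.stack([x,np.cross(z,x),z],1)
def go(pos,R):
    o=get_obs(); d=np.array(pos)-o['ee_pos']; r=(Ro.from_matrix(R)*Ro.from_rotvec(o['orientation']).inv()).as_rotvec()
    n=max(np.linalg.norm(d)/41,np.linalg.norm(r)/.122)
    print('from',o['ee_pos'].round(1),'q',o['qpos'].round(2),'shift',d.round(1),'turn',r.round(3),'rows',round(n,1),'t',round(o['t'],2))
BAR=np.array([454.1,-363.3,94.]); PULL=Rz(.226)@[-.5,0,.866]
E
python3 - <<'E'
from h import *
go(BAR+PULL*80,teeR())
print(PULL)
E
```

```text
from [ 239.8 -577.1  222.6] q [-1.2   0.42  1.63  0.    1.09 -0.02] shift [175.3 204.8 -59.4] turn [-0.26  -0.505  1.369] rows 12.1 t 2.0
[-0.48728526 -0.11204052  0.866     ]
```

>>> move_arm([
  [13.5,15.8,-4.6,-0.02,-0.039,0.105,87],
  [27,31.5,-9.1,-0.04,-0.078,0.211,87],
  [40.5,47.3,-13.7,-0.06,-0.117,0.316,87],
  [54,63,-18.3,-0.08,-0.155,0.421,87],
  [67.4,78.8,-22.8,-0.1,-0.194,0.527,87],
])

```text
t: 2.42
ee_pos: [307.8, -497.5, 199.9]
orientation: [-2.941, 0.979, -0.337]
ft_force: [0.4, 0.5, -0.0]
width: 86.6
```

>>> move_arm([
  [13.5,15.8,-4.6,-0.02,-0.039,0.105,87],
  [27,31.5,-9.1,-0.04,-0.078,0.211,87],
  [40.5,47.3,-13.7,-0.06,-0.117,0.316,87],
  [54,63,-18.3,-0.08,-0.155,0.421,87],
  [67.4,78.8,-22.8,-0.1,-0.194,0.527,87],
])

```text
t: 2.83
ee_pos: [375.2, -418.7, 177.2]
orientation: [-3.025, 0.154, -0.639]
ft_force: [0.5, 0.2, 0.3]
width: 87.2
```

>>> move_arm([
  [13.5,15.8,-4.6,-0.02,-0.039,0.105,87],
  [27,31.5,-9.1,-0.04,-0.078,0.211,87],
  [40.5,47.3,-13.7,-0.06,-0.117,0.316,87],
  [40.5,47.3,-13.7,-0.06,-0.117,0.316,87],
  [40.5,47.3,-13.7,-0.06,-0.117,0.316,87],
])

```text
t: 3.25
ee_pos: [414.9, -372.2, 163.0]
orientation: [-2.961, -0.333, -0.791]
ft_force: [0.3, -0.2, 0.4]
width: 87.2
```

```bash
python3 - <<'E'
from h import *
go(BAR+PULL*80,teeR())
w=shot('wrist'); t=get_image('top')
a=mark_of(w,'tee_grip');print(a[:2])
print('pred',proj(w,BAR),proj(w,BAR+Rz(.226)@[0,42,0]),proj(w,BAR-Rz(.226)@[0,42,0]))
im=w['color'][:,:,::-1].copy()
for k in(-42.5,0,42.5): cv2.circle(im,tuple(int(v) for v in proj(w,BAR+Rz(.226)@[0,k,0])),4,(0,0,255),1)
cv2.imwrite('pics/w1.png',im)
E
```

```text
from [ 414.9 -372.2  163. ] q [-1.02  0.38  2.    0.78  0.74 -1.82] shift [ 0.2 -0.   0.2] turn [-0.001 -0.002  0.001] rows 0.0 t 3.25
[{'location': [200.3, 324.9], 'p': 0.85}]
pred [326.35562445 203.70882816] [326.27096279 147.91841716] [326.43321627 254.8403499 ]
```

View pics/w1.png

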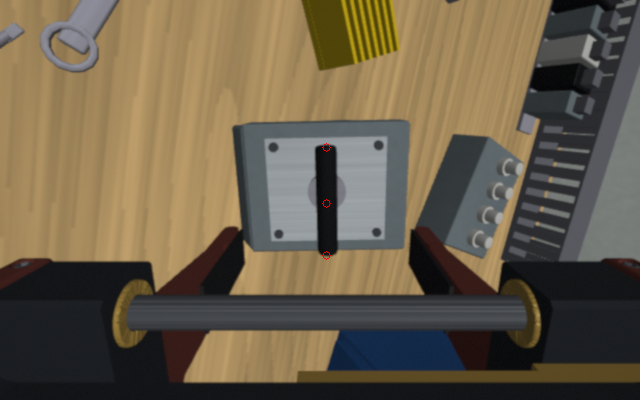

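The wrist view shows the bar from (326,148) to (326,255), with my predicted points on it to within 2 mm. So I go in and grip.

>>> move_arm([
  [12,2.8,-21,0,0,0,87],
  [24,5.5,-42,0,0,0,87],
  [35,8,-62,0,0,0,87],
  [42,9.6,-74,0,0,0,87],
  [46.8,10.8,-83.1,0,0,0,87],
])

```text
t: 3.82
ee_pos: [462.2, -361.8, 79.4]
orientation: [-2.961, -0.335, -0.792]
ft_force: [-0.6, 0.3, 1.2]
width: 87.1
```

>>> move_arm([
  [0,0,0,0,0,0,10],
  [0,0,0,0,0,0,10],
  [0,0,0,0,0,0,10],
  [0,0,0,0,0,0,10],
  [0,0,0,0,0,0,10],
])

```text
t: 4.23
ee_pos: [461.9, -362.1, 81.2]
orientation: [-2.962, -0.338, -0.795]
ft_force: [-0.9, -0.5, -0.4]
width: 56.8
```

>>> move_arm([
  [0,0,0,0,0,0,10],
  [0,0,0,0,0,0,10],
  [0,0,0,0,0,0,10],
  [0,0,0,0,0,0,10],
  [0,0,0,0,0,0,10],
])

```text
t: 4.65
ee_pos: [461.9, -361.4, 80.3]
orientation: [-2.961, -0.338, -0.793]
ft_force: [0.3, -0.1, -0.6]
width: 24.1
```

Closing takes about 80 mm/s, so it needs a little more time.

>>> move_arm([
  [0,0,0,0,0,0,10],
  [0,0,0,0,0,0,10],
  [0,0,0,0,0,0,10],
  [0,0,0,0,0,0,10],
])

```text
t: 4.98
ee_pos: [461.7, -361.5, 80.1]
orientation: [-2.961, -0.338, -0.793]
ft_force: [-2.0, -0.1, 0.4]
width: 15.3
```

>>> move_arm([
  [-3.4,-0.8,6,0,0,0,10],
  [-6.8,-1.6,12.1,0,0,0,10],
  [-10.2,-2.4,18.2,0,0,0,10],
  [-13.7,-3.1,24.3,0,0,0,10],
  [-17,-3.9,30.3,0,0,0,10],
])

```text
t: 5.4
ee_pos: [444.2, -365.7, 111.3]
orientation: [-2.961, -0.338, -0.793]
ft_force: [22.6, 0.5, -42.0]
width: 15.3
```

>>> move_arm([
  [0,0,0,0,0,0,10],
  [0,0,0,0,0,0,10],
])

```text
t: 5.57
ee_pos: [444.2, -365.4, 111.2]
orientation: [-2.961, -0.338, -0.793]
ft_force: [-6.9, -1.9, 0.6]
width: 15.3
```

>>> move_arm([
  [0,0,0,0,0,0,45],
  [0,0,0,0,0,0,45],
  [0,0,0,0,0,0,45],
  [0,0,0,0,0,0,45],
  [0,0,0,0,0,0,45],
])

```text
t: 5.98
ee_pos: [445.1, -365.2, 110.7]
orientation: [-2.96, -0.338, -0.793]
ft_force: [-0.2, -0.7, 0.1]
width: 43.7
```

>>> move_arm([
  [-8,-1.9,15,0,0,0,50],
  [-20,-4.6,36,0,0,0,60],
  [-35,-8,62,0,0,0,87],
  [-50,-11,90,0,0,0,87],
  [-60,-13,110,0,0,0,87],
])

```text
t: 6.4
ee_pos: [384.2, -378.7, 222.4]
orientation: [-2.961, -0.338, -0.793]
ft_force: [-0.2, -0.3, 1.0]
width: 73.0
```

```bash
python3 - <<'E'
from h import *
w=shot('wrist');t=get_image('top');s=get_image('scene')
B2=BAR+PULL*35
for p in(w,t,s):
    a=mark_of(p,'tee_grip'); print(a[:1],'in',proj(p,BAR).round(1),'out',proj(p,B2).round(1))
im=w['color'][:,:,::-1].copy()
for k in(-42.5,0,42.5):
    cv2.circle(im,tuple(int(v) for v in proj(w,BAR+Rz(.226)@[0,k,0])),4,(0,0,255),1)
    cv2.circle(im,tuple(int(v) for v in proj(w,B2+Rz(.226)@[0,k,0])),4,(0,255,0),1)
cv2.imwrite('pics/w2.png',im)
HS=[442.5,70.3]
go([442.5,70.3,150],downR(np.pi/2+.04)); go([442.5,70.3,150],downR(-np.pi/2+.04))
E
```

```text
[{'location': [192.1, 323.9], 'p': 0.78}] in [323.5 184.3] out [323.2 193.6]
[{'location': [248.5, 468.0], 'p': 0.83}] in [461.2 244.1] out [467.9 251.4]
[{'location': [100.2, 257.4], 'p': 0.81}] in [255.3 109.9] out [257.2  98.2]
from [ 385.  -377.6  219.4] q [-1.08  0.27  1.99  0.69  0.86 -1.76] shift [ 57.5 447.9 -69.4] turn [-0.451  0.342  1.35 ] rows 12.0 t 6.7
from [ 385.  -377.6  219.4] q [-1.08  0.27  1.99  0.69  0.86 -1.76] shift [ 57.5 447.9 -69.4] turn [ 0.36   0.474 -1.713] rows 14.9 t 6.7
```

View pics/w2.png

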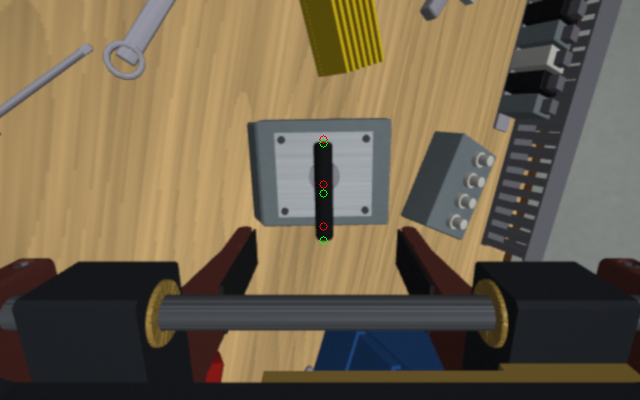

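The handle is out: the bar ends at the green predictions, (323,143) to (323,240), and all three views agree. On to the heat sink.

>>> move_arm([
  [4.4,34.5,-2.3,-0.035,0.026,0.104,87],
  [8.8,69,-4.6,-0.069,0.053,0.208,87],
  [13.3,103.4,-6.9,-0.104,0.079,0.312,87],
  [17.7,137.8,-9.2,-0.139,0.105,0.415,87],
  [22.1,172.3,-11.5,-0.173,0.132,0.519,87],
])

```text
t: 7.12
ee_pos: [406.7, -204.0, 207.6]
orientation: [-2.831, -1.158, -0.516]
ft_force: [0.8, -0.1, -0.2]
width: 87.1
```

>>> move_arm([
  [4.4,34.5,-2.3,-0.035,0.026,0.104,87],
  [8.8,69,-4.6,-0.069,0.053,0.208,87],
  [13.3,103.4,-6.9,-0.104,0.079,0.312,87],
  [17.7,137.8,-9.2,-0.139,0.105,0.415,87],
  [22.1,172.3,-11.5,-0.173,0.132,0.519,87],
])

```text
t: 7.53
ee_pos: [428.6, -31.6, 196.4]
orientation: [-2.479, -1.894, -0.199]
ft_force: [1.0, -0.9, -0.4]
width: 86.7
```

>>> move_arm([
  [4.4,34.5,-2.3,-0.035,0.026,0.104,87],
  [8.8,69,-4.6,-0.069,0.053,0.208,87],
  [13.3,103.4,-6.9,-0.104,0.079,0.312,87],
  [13.3,103.4,-6.9,-0.104,0.079,0.312,87],
  [13.3,103.4,-6.9,-0.104,0.079,0.312,87],
])

```text
t: 7.95
ee_pos: [441.8, 72.5, 189.2]
orientation: [-2.168, -2.271, 0.001]
ft_force: [0.3, -0.8, 0.2]
width: 87.1
```

```bash
python3 - <<'E'
from h import *
H=np.array([442.5,70.3,0])
go([442.5,70.3,100],downR(np.pi/2+.04))
w=shot('wrist')
print(mark_of(w,'heatsink')[:2],'pred',proj(w,H))
im=w['color'][:,:,::-1].copy()
pts=np.array([proj(w,H+Rz(.04)@[a*55,b*25,62]) for a,b in((1,1),(1,-1),(-1,-1),(-1,1))])
print(pts.round(1).tolist())
cv2.polylines(im,[pts.round().astype(int)],True,(0,0,255),1)
cv2.imwrite('pics/w3.png',im)
E
```

```text
from [441.8  72.5 189.2] q [ 0.14  0.21  2.04  0.    0.9  -1.48] shift [  0.7  -2.2 -89.2] turn [-0.001 -0.002 -0.007] rows 2.2 t 7.95
[{'location': [174.4, 325.3], 'p': 0.86}, {'location': [192.5, 81.0], 'p': 0.62}] pred [324.35850559 175.28523827]
[[350.4, 246.2], [297.0, 245.9], [294.9, 126.0], [353.6, 126.3]]
```

View pics/w3.png

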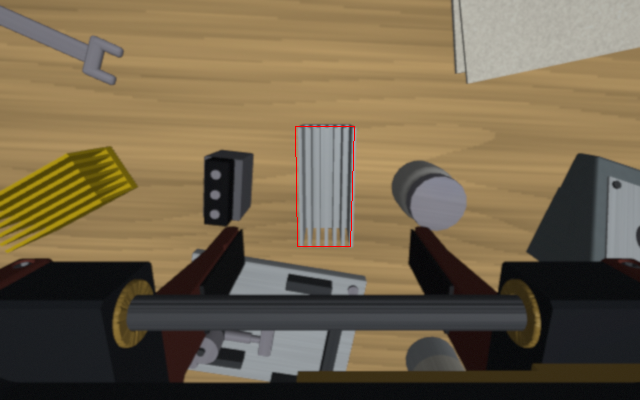

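The predicted outline (295–353, 126–246) fits the heat sink to within about 2 px. The fingers are clear of the contactor and the jar, so I lower and grip.

>>> move_arm([
  [0.4,-1.1,-35,0,0,-0.004,87],
  [0.7,-2.2,-75,0,0,-0.007,87],
  [0.7,-2.2,-115,0,0,-0.007,87],
  [0.7,-2.2,-145,0,0,-0.007,87],
  [0.7,-2.2,-163,0,0,-0.007,87],
])

```text
t: 8.47
ee_pos: [440.8, 65.2, 24.7]
orientation: [-2.187, -2.251, 0.003]
ft_force: [0.1, -0.5, -0.3]
width: 87.4
```

>>> move_arm([
  [0,0,0,0,0,0,40],
  [0,0,0,0,0,0,40],
  [0,0,0,0,0,0,40],
  [0,0,0,0,0,0,40],
  [0,0,0,0,0,0,40],
])

```text
t: 8.88
ee_pos: [444.4, 67.4, 29.2]
orientation: [2.184, 2.256, 0.006]
ft_force: [-1.2, 3.6, 1.1]
width: 57.1
```

>>> move_arm([
  [0,0,0,0,0,0,40],
  [0,0,0,0,0,0,40],
  [0,0,0,0,0,0,40],
  [0,0,0,0,0,0,40],
])

```text
t: 9.22
ee_pos: [444.4, 67.9, 29.0]
orientation: [2.183, 2.257, 0.006]
ft_force: [-0.8, 2.0, 10.4]
width: 50.0
```

>>> move_arm([
  [0,0,10,0,0,0,40],
  [0,0,30,0,0,0,40],
  [0,0,60,0,0,0,40],
  [0,0,90,0,0,0,40],
  [0,0,110,0,0,0,40],
])

```text
t: 9.63
ee_pos: [443.1, 67.5, 140.3]
orientation: [2.183, 2.258, 0.003]
ft_force: [0.4, -0.6, -2.6]
width: 50.2
```

```bash
python3 - <<'E'
from h import *
go([625.8,49.2,140],downR(np.pi/2-.13))
E
```

```text
from [443.1  67.5 140.3] q [ 0.12  0.3   2.07  0.    0.77 -1.48] shift [182.7 -18.3  -0.3] turn [-0.     0.002 -0.164] rows 4.5 t 9.63
```

>>> move_arm([
  [35,-3.5,0,0,0,-0.033,40],
  [72,-7,0,0,0,-0.066,40],
  [110,-11,0,0,0,-0.099,40],
  [147,-14.7,0,0,0,-0.131,40],
  [183,-18.3,0,0,0,-0.164,40],
])

```text
t: 10.05
ee_pos: [627.1, 48.8, 138.3]
orientation: [2.363, 2.07, 0.001]
ft_force: [-0.0, 0.1, -2.9]
width: 50.1
```

>>> move_arm([
  [0,0,0,0,0,0,40],
  [0,0,0,0,0,0,40],
  [0,0,0,0,0,0,40],
])

```text
t: 10.3
ee_pos: [624.4, 49.1, 137.2]
orientation: [-2.36, -2.071, 0.002]
ft_force: [0.1, -0.0, -4.3]
width: 50.0
```

```bash
python3 - <<'E'
from h import *
go([625.8,49.2,140],downR(np.pi/2-.13))
o=get_obs();T=o['ee_pos'];R=Ro.from_rotvec(o['orientation']).as_matrix();j=np.arctan2(R[1,0],R[0,0])-np.pi/2;print('yaw',j)
s=shot('scene'); w=get_image('wrist')
H=T-np.array([0,0,28.])
for p in(s,w):print([(a['p'],a['location']) for a in mark_of(p,'heatsink')[:2]],'pred',proj(p,H))
def draw(p,C,yaw,box,im,col):
    q=np.array([proj(p,C+Rz(yaw)@[a,b,c]) for c in box[4:] for a,b in((box[0],box[2]),(box[0],box[3]),(box[1],box[3]),(box[1],box[2]))]).round().astype(int)
    cv2.polylines(im,[q[:4]],True,col,1);cv2.polylines(im,[q[4:]],True,col,1)
ims=[]
for p in(s,w):
    S=3 if p is s else 1
    P=dict(p); K=np.array(p['mtx']).copy()
    c0=(np.array([215,130]) if p is s else np.array([0,0]))
    im=p['color'][:,:,::-1].copy()
    if p is s: im=cv2.resize(im[130:310,215:415],None,fx=3,fy=3,interpolation=cv2.INTER_CUBIC)
    K[0,2]-=c0[0];K[1,2]-=c0[1];K[:2]*=S;P['mtx']=K
    draw(P,H,j,(-55,55,-25,25,0,62),im,(0,0,255))
    draw(P,np.array([625.8,49.2,0]),-.13,(-78,78,-133,64,15,15),im,(0,255,0))
    draw(P,np.array([625.8,49.2,0]),-.13,(-61,61,-33,31,33,33),im,(0,255,0))
    ims.append(im)
cv2.imwrite('pics/s4.png',ims[0]);cv2.imwrite('pics/w4.png',ims[1])
E
```

```text
from [624.4  49.1 137.2] q [ 0.06  0.53  1.68  0.    0.93 -1.38] shift [1.4 0.1 2.8] turn [-0.    -0.002  0.   ] rows 0.1 t 10.3
yaw -0.1301057831154233
[(0.83, [214.2, 326.5]), (0.65, [163.4, 294.7])] pred [324.9683536 213.2969729]
[(0.63, [222.1, 325.6]), (0.6, [42.9, 17.0])] pred [326.20672799 227.31930038]
```

View pics/s4.png

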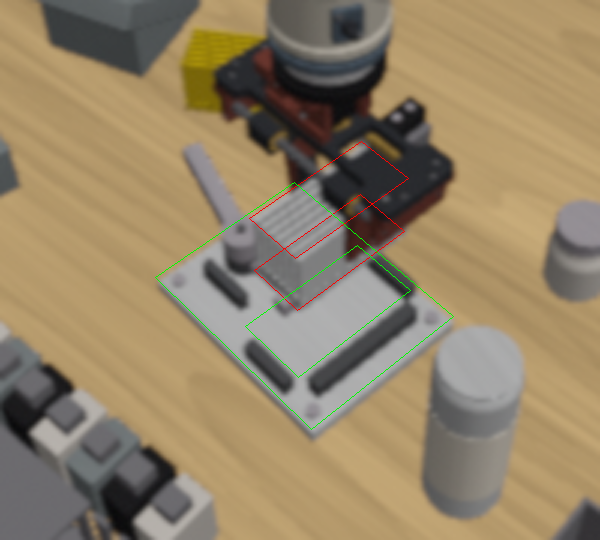

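View pics/w4.png

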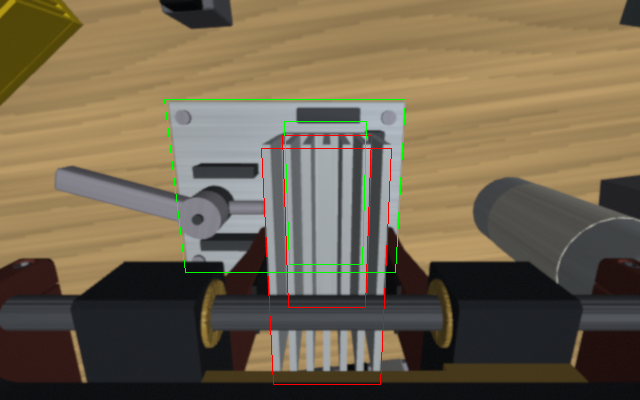

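The scene and wrist overlays agree with the nest and the held block to about 2 mm. The block sits about 2 mm towards the robot relative to the TCP. I lower it with that correction.

>>> move_arm([
  [1.5,0.3,-20,0,0,0,40],
  [2.9,0.5,-45,0,0,0,40],
  [2.9,0.5,-66,0,0,0,40],
  [2.9,0.5,-78,0,0,0,40],
  [2.9,0.5,-80,0,0,0,40],
])

```text
t: 10.92
ee_pos: [626.8, 49.7, 55.4]
orientation: [-2.359, -2.071, 0.004]
ft_force: [-0.7, 0.1, -3.7]
width: 49.7
```

>>> move_arm([
  [0,0,0,0,0,0,40],
  [0,0,0,0,0,0,40],
  [0,0,0,0,0,0,40],
  [0,0,0,0,0,0,40],
])

```text
t: 11.25
ee_pos: [629.9, 49.7, 59.0]
orientation: [2.36, 2.071, 0.004]
ft_force: [-0.6, -0.5, -3.6]
width: 49.5
```

```bash
python3 - <<'E'
from h import *
go([627.3,49.6,44],downR(np.pi/2-.13)); print(get_obs()['ft_force'])
E
```

```text
from [629.9  49.7  59. ] q [ 0.06  0.64  1.7   0.    0.79 -1.38] shift [ -2.6  -0.1 -15. ] turn [-0.001  0.003  0.001] rows 0.4 t 11.25
[-0.58513449 -0.53138214 -3.60121666]
```

>>> move_arm([
  [-1,0,-3,0,0,0,40],
  [-2,0,-6,0,0,0,40],
  [-2,0,-9,0,0,0,40],
  [-2,0,-9,0,0,0,40],
  [-2,0,-9,0,0,0,40],
])

```text
t: 11.67
ee_pos: [626.7, 49.6, 48.3]
orientation: [-2.361, -2.072, -0.001]
ft_force: [0.2, -0.7, -3.3]
width: 50.1
```

>>> move_arm([
  [0,0,0,0,0,0,40],
  [0,0,0,0,0,0,40],
])

```text
t: 11.83
ee_pos: [627.1, 49.7, 48.7]
orientation: [2.361, 2.072, 0.002]
ft_force: [-0.9, -0.9, -3.3]
width: 49.9
```

>>> move_arm([
  [0,0,0,0,0,0,40],
  [0,0,0,0,0,0,40],
])

```text
t: 12.0
ee_pos: [627.1, 49.7, 48.7]
orientation: [2.361, 2.072, 0.002]
ft_force: [0.6, -0.2, -3.6]
width: 50.0
```

>>> move_arm([
  [0,0,-1,0,0,0,40],
  [0,0,-2,0,0,0,40],
  [0,0,-3,0,0,0,40],
  [0,0,-3.6,0,0,0,40],
  [0,0,-3.6,0,0,0,40],
])

```text
t: 12.42
ee_pos: [626.9, 49.7, 44.8]
orientation: [-2.361, -2.072, -0.001]
ft_force: [0.7, -0.1, -3.5]
width: 50.0
```

>>> move_arm([
  [0,0,-0.5,0,0,0,40],
  [0,0,-0.8,0,0,0,40],
  [0,0,-0.8,0,0,0,40],
])

```text
t: 12.67
ee_pos: [627.1, 49.6, 44.3]
orientation: [2.361, 2.072, 0.002]
ft_force: [-0.0, -0.4, -3.6]
width: 50.2
```

>>> move_arm([
  [0,0,-0.4,0,0,0,40],
  [0,0,-0.8,0,0,0,40],
  [0,0,-0.8,0,0,0,40],
])

```text
t: 12.92
ee_pos: [627.1, 49.7, 44.2]
orientation: [2.361, 2.072, 0.002]
ft_force: [-3.8, -0.2, 3.4]
width: 49.9
```

>>> move_arm([
  [0,0,-0.4,0,0,0,40],
  [0,0,-0.7,0,0,0,40],
  [0,0,-0.7,0,0,0,40],
])

```text
t: 13.17
ee_pos: [627.0, 49.7, 44.1]
orientation: [2.361, 2.072, 0.002]
ft_force: [-5.9, -0.3, 11.4]
width: 50.2
```

Contact comes at the predicted height (44.1 mm), with a gentle force. Release.

>>> move_arm([
  [0,0,0.5,0,0,0,80],
  [0,0,0.5,0,0,0,80],
  [0,0,0.5,0,0,0,80],
  [0,0,0.5,0,0,0,80],
  [0,0,0.5,0,0,0,80],
])

```text
t: 13.58
ee_pos: [627.1, 49.7, 43.2]
orientation: [2.361, 2.072, 0.002]
ft_force: [-0.9, 0.1, 0.4]
width: 78.6
```

>>> move_arm([
  [0,0,10,0,0,0,80],
  [0,0,40,0,0,0,60],
  [0,0,75,0,0,0,30],
  [0,0,95,0,0,0,5],
  [0,0,95,0,0,0,5],
])

```text
t: 14.0
ee_pos: [630.3, 49.9, 144.0]
orientation: [2.357, 2.068, 0.012]
ft_force: [1.1, -0.0, 0.5]
width: 56.6
```

```bash
cat > fx.py <<'E'
from h import *
N=np.array([625.8,49.2,0]);FY=-.13
def F(x,y,z): return N+Rz(FY)@[x,y,z]
def view(fn,p,c0,S,dy=0):
    K=np.array(p['mtx']).copy();K[0,2]-=c0[0];K[1,2]-=c0[1];K[:2]*=S;P=dict(p,mtx=K)
    im=p['color'][c0[1]:c0[1]+150,c0[0]:c0[0]+190,::-1]
    im=cv2.resize(im,None,fx=S,fy=S,interpolation=cv2.INTER_CUBIC)
    for z in(15,77):
        cv2.polylines(im,[np.array([proj(P,F(a,b+dy,z)) for a,b in((-55,-25),(-55,25),(55,25),(55,-25))]).round().astype(int)],True,(0,0,255),1)
    cv2.imwrite('pics/'+fn,im)
E
python3 - <<'E'
from fx import *
o=get_obs();print(o['ee_pos'],o['qpos'].round(2),o['width'])
s=get_image('scene');view('s5.png',s,(225,150),4)
print('hs',[(a['p'],a['location']) for a in mark_of(s,'heatsink')[:2]],proj(s,F(0,0,15)))
print('tip',mark_of(s,'lever_tip')[:1])
th=.27
# lever dir at angle t: (-sin t,-cos t); push side normal = (cos t,-sin t)
piv=np.array([10,-100])
for t in (-.15,.27,.5,.75,1.,1.25,1.5,1.55):
    d=np.array([-np.sin(t),-np.cos(t)]);n=np.array([np.cos(t),-np.sin(t)])
    q=piv+95*d+n*30
    print(t,F(*q,45).round(1))
E
```

```text
[630.3021566   49.86031191 143.96194564] [ 0.06  0.52  1.67  0.    0.94 -1.38] 56.636704402194326
hs [(0.62, [238.0, 323.7]), (0.55, [164.7, 291.5])] [324.90754155 237.22312755]
tip [{'location': [181.5, 279.8], 'p': 0.85}]
-0.15 [ 654.6 -145.6   45. ]
0.27 [ 613.4 -150.4   45. ]
0.5 [ 591.  -145.7   45. ]
0.75 [ 568.6 -134.9   45. ]
1.0 [ 549.6 -118.9   45. ]
1.25 [535.2 -98.7  45. ]
1.5 [526.1 -75.6  45. ]
1.55 [525.  -70.7  45. ]
```

View pics/s5.png

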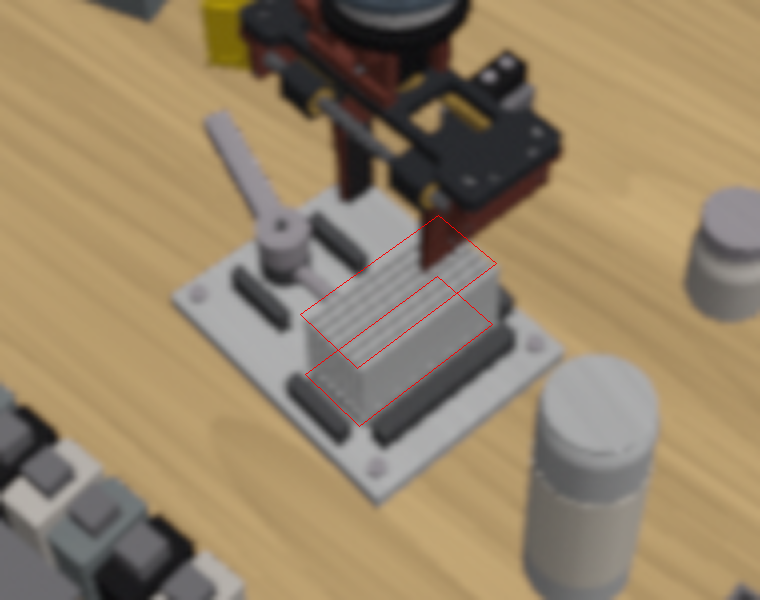

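The scene crop shows the block flat in the nest, matching the predicted outline (303–497, 215–426). The lever tip is at crop (218,118). Next I work out the lever push.

```bash
cat > lev.py <<'E'
from fx import *
def wp(t,extra,r=88,z=40):
    d=np.array([-np.sin(t),-np.cos(t)]);n=np.array([np.cos(t),-np.sin(t)])
    q=np.array([10,-100])+r*d+n*(9+10*np.cos(t)+13.5*np.sin(t)+extra)
    return F(*q,z)
E
python3 - <<'E'
from lev import *
st=wp(.27,16); go(st+[0,0,104],downR(np.pi/2-.13)); print('start',st)
T=[.27,.4,.52,.64,.76,.88,1.,1.12,1.24,1.36,1.44,1.5]
for t in T: print(t,(wp(t,0)-st).round(1))
E
```

```text
from [626.7  49.6 138.3] q [ 0.06  0.53  1.68  0.    0.93 -1.38] shift [  -3.  -196.8    5.7] turn [-0.001  0.001  0.   ] rows 4.8 t 14.15
start [ 623.70345815 -147.19670401   40.        ]
0.27 [-14.7   6.2   0. ]
0.4 [-25.2   8.2   0. ]
0.52 [-34.8  11.1   0. ]
0.64 [-44.2  15.3   0. ]
0.76 [-53.3  20.7   0. ]
0.88 [-61.8  27.3   0. ]
1.0 [-69.5  35.1   0. ]
1.12 [-76.4  44.    0. ]
1.24 [-82.2  53.9   0. ]
1.36 [-86.7  64.6   0. ]
1.44 [-88.9  72.2   0. ]
1.5 [-90.2  78.    0. ]
```

>>> move_arm([
  [-0.6,-40,1,0,0,0,5],
  [-1.2,-79,2,0,0,0,5],
  [-2,-118,3,0,0,0,5],
  [-2.5,-158,4,0,0,0,5],
  [-3,-197,5,0,0,0,5],
])

```text
t: 14.57
ee_pos: [622.6, -148.8, 141.4]
orientation: [-2.359, -2.071, 0.001]
ft_force: [1.1, 0.0, 0.1]
width: 11.6
```

>>> move_arm([
  [0,0,0,0,0,0,5],
  [0,0,0,0,0,0,5],
  [0,0,0,0,0,0,5],
  [0,0,0,0,0,0,5],
])

```text
t: 14.9
ee_pos: [623.4, -146.0, 142.3]
orientation: [-2.359, -2.072, -0.0]
ft_force: [0.1, -0.3, 0.5]
width: 4.7
```

```bash
python3 - <<'E'
from lev import *
st=wp(.27,16); go(st,downR(np.pi/2-.13)); print(get_obs()['width'])
p=get_image('wrist')
print([(a['p'],a['location']) for a in mark_of(p,'lever_tip')[:2]])
for t in(.15,.2,.25,.3): print(t,proj(p,F(10-112*np.sin(t),-100-112*np.cos(t),45)).round())
E
```

```text
from [ 623.4 -146.   142.3] q [-0.25  0.54  1.65  0.    0.96 -1.69] shift [   0.3   -1.2 -102.3] turn [-0.001 -0.001 -0.001] rows 2.5 t 14.9
4.704061841668103
[(0.91, [142.9, 313.5])]
0.15 [305. 160.]
0.2 [306. 153.]
0.25 [307. 146.]
0.3 [309. 139.]
```

>>> move_arm([
  [0,-1,-30,0,0,0,5],
  [0,-1,-62,0,0,0,5],
  [0,-1,-88,0,0,0,5],
  [0,-1,-102,0,0,0,5],
  [0,-1,-102,0,0,0,5],
])

```text
t: 15.42
ee_pos: [621.8, -146.7, 38.0]
orientation: [-2.357, -2.07, 0.003]
ft_force: [-1.1, -0.6, -0.2]
width: 5.3
```

>>> move_arm([
  [-7,3,0,0,0,0,5],
  [-15,6,0,0,0,0,5],
  [-25,8,0,0,0,0,5],
  [-35,11,0,0,0,0,5],
  [-44,15,0,0,0,0,5],
])

```text
t: 15.83
ee_pos: [580.4, -133.4, 42.9]
orientation: [2.359, 2.069, 0.005]
ft_force: [3.4, -1.0, 0.7]
width: 5.2
```

>>> move_arm([
  [-9,5.5,0,0,0,0,5],
  [-17.5,12,0,0,0,0,5],
  [-25,20,0,0,0,0,5],
  [-32,29,0,0,0,0,5],
  [-38,38.5,0,0,0,0,5],
])

```text
t: 16.25
ee_pos: [541.1, -94.1, 41.3]
orientation: [2.361, 2.072, 0.001]
ft_force: [3.7, -2.9, -0.6]
width: 5.3
```

>>> move_arm([
  [-2.5,5.5,0,0,0,0,5],
  [-4.5,11,0,0,0,0,5],
  [-6.5,18.5,0,0,0,0,5],
  [-8,24,0,0,0,0,5],
  [-8,24,0,0,0,0,5],
])

```text
t: 16.67
ee_pos: [533.3, -69.7, 41.0]
orientation: [-2.36, -2.072, -0.0]
ft_force: [-0.7, 0.8, -0.1]
width: 5.0
```

```bash
python3 - <<'E'
from lev import *
go(wp(1.5,0),downR(np.pi/2-.13)); print(get_obs()['ft_force'])
p=get_image('scene');tp=get_image('top')
for c in(p,tp):
  print([(a['p'],a['location']) for a in mark_of(c,'lever_tip')[:2]])
  for t in(1.3,1.4,1.5): print(t,proj(c,F(10-112*np.sin(t),-100-112*np.cos(t),45)).round())
E
```

```text
from [533.3 -69.7  41. ] q [-0.15  0.58  1.92  0.    0.65 -1.59] shift [ 0.2  0.5 -1. ] turn [-0.001 -0.001 -0.   ] rows 0.0 t 16.67
[-0.73371719  0.76427005 -0.13935005]
[(0.64, [185.1, 329.7])]
1.3 [319. 180.]
1.4 [323. 182.]
1.5 [326. 184.]
[(0.63, [239.0, 171.9])]
1.3 [340. 222.]
1.4 [335. 223.]
1.5 [331. 223.]
```

>>> move_arm([
  [0,1,0,0,0,0,5],
  [0.1,2,0,0,0,0,5],
  [0.1,2,0,0,0,0,5],
])

```text
t: 17.12
ee_pos: [533.5, -69.1, 41.0]
orientation: [-2.361, -2.072, -0.0]
ft_force: [-0.9, -2.4, -0.7]
width: 4.8
```

>>> move_arm([
  [0,1,0,0,0,0,5],
  [0.1,2,0,0,0,0,5],
  [0.1,2,0,0,0,0,5],
])

```text
t: 17.37
ee_pos: [533.5, -66.9, 41.0]
orientation: [-2.361, -2.071, 0.0]
ft_force: [-2.0, -4.1, -0.9]
width: 5.0
```

Contact at about 4 N, still turning. I keep going until the stop is felt.

>>> move_arm([
  [0,1,0,0,0,0,5],
  [0.1,2,0,0,0,0,5],
  [0.1,2,0,0,0,0,5],
])

```text
t: 17.62
ee_pos: [533.4, -65.6, 41.0]
orientation: [-2.36, -2.073, 0.001]
ft_force: [-3.5, -9.8, -0.4]
width: 4.9
```

>>> move_arm([
  [0,1,0,0,0,0,5],
  [0.1,2,0,0,0,0,5],
  [0.1,2,0,0,0,0,5],
])

```text
t: 17.87
ee_pos: [533.5, -65.1, 41.1]
orientation: [2.358, 2.073, -0.004]
ft_force: [-5.7, -19.6, -1.1]
width: 5.0
```

A firm stop: the force rose to 20 N with almost no travel. I back off and check.

>>> move_arm([
  [-1,-10,0,0,0,0,5],
  [-2,-28,0,0,0,0,20],
  [-2,-30,35,0,0,0,40],
  [-2,-30,75,0,0,0,60],
  [-2,-50,110,0,0,0,87],
])

```text
t: 18.28
ee_pos: [532.4, -111.1, 152.5]
orientation: [-2.359, -2.072, -0.003]
ft_force: [0.2, -0.2, 0.0]
width: 28.3
```

>>> move_arm([
  [-10,-40,4,0,0,0,87],
  [-20,-80,8,0,0,0,87],
  [-30,-120,12,0,0,0,87],
  [-30,-120,12,0,0,0,87],
])

```text
t: 18.62
ee_pos: [502.5, -238.6, 165.0]
orientation: [2.363, 2.063, 0.004]
ft_force: [0.2, -0.3, 0.1]
width: 54.7
```

```bash
python3 - <<'E'
from lev import *
p=get_image('scene');view('s6.png',p,(225,150),4,6)
print([(a['p'],a['location']) for a in mark_of(p,'lever_tip')[:2]])
for t in(1.3,1.4,1.5): print(t,proj(p,F(10-112*np.sin(t),-100-112*np.cos(t),45)).round(1))
print('hs',[(a['p'],a['location']) for a in mark_of(p,'heatsink')[:2]],proj(p,F(0,6,15)))
print('grip',[(a['p'],a['location']) for a in mark_of(p,'tee_grip')[:2]],proj(p,BAR+35*PULL))
go(BAR+PULL*(35+80),teeR())
E
```

```text
[(0.65, [98.9, 262.1]), (0.56, [185.5, 328.4])]
1.3 [319.2 180.2]
1.4 [322.6 182. ]
1.5 [325.8 184.1]
hs [(0.77, [236.3, 325.3]), (0.7, [166.0, 294.3])] [326.55631939 238.71841162]
grip [(0.55, [97.5, 261.5]), (0.27, [186.8, 344.8])] [257.22889563  98.17905441]
from [ 502.6 -232.   163.1] q [-0.45  0.4   1.83  0.    0.91 -1.9 ] shift [-104.5 -144.2   30.4] turn [ 0.411 -0.373 -1.185] rows 10.7 t 18.82
```

View pics/s6.png

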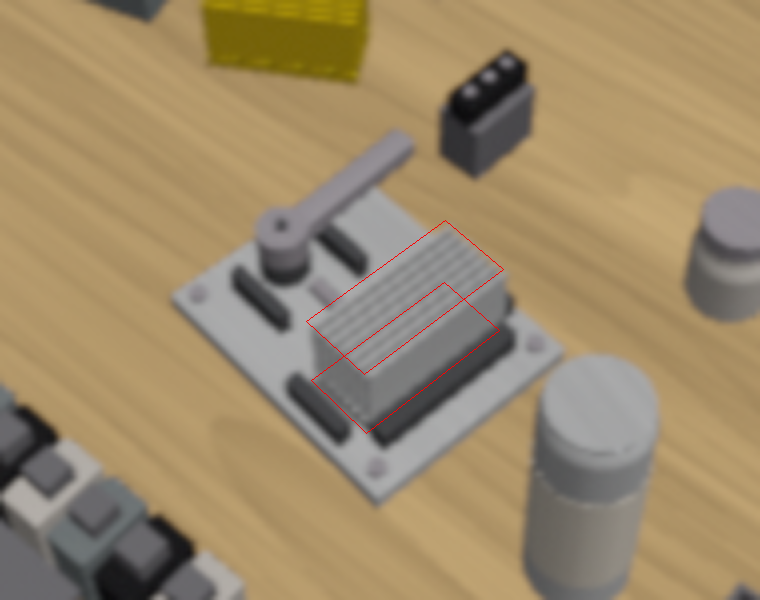

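The lever is fully closed: its tip is at scene (328,185), against (326,184) predicted for 1.5 rad. The block sits against the fence. I return to the T-handle with closed fingers, to push it in squarely.

>>> move_arm([
  [-8.7,-12,2.5,0.034,-0.031,-0.099,5],
  [-17.4,-24,5,0.068,-0.062,-0.198,5],
  [-26.1,-36,7.6,0.103,-0.093,-0.296,5],
  [-34.8,-48.1,10.1,0.137,-0.124,-0.395,5],
  [-43.5,-60.1,12.7,0.171,-0.155,-0.494,5],
])

```text
t: 19.23
ee_pos: [459.6, -291.8, 176.0]
orientation: [-2.758, -1.404, -0.358]
ft_force: [0.2, 0.3, 0.7]
width: 44.9
```

>>> move_arm([
  [-8.7,-12,2.5,0.034,-0.031,-0.099,5],
  [-17.4,-24,5,0.068,-0.062,-0.198,5],
  [-26.1,-36,7.6,0.103,-0.093,-0.296,5],
  [-34.8,-48.1,10.1,0.137,-0.124,-0.395,5],
  [-43.5,-60.1,12.7,0.171,-0.155,-0.494,5],
])

```text
t: 19.65
ee_pos: [416.1, -352.2, 188.7]
orientation: [-2.945, -0.647, -0.679]
ft_force: [0.7, -0.4, 0.5]
width: 11.0
```

>>> move_arm([
  [-8.7,-12,2.5,0.034,-0.031,-0.099,5],
  [-17.4,-24,5,0.068,-0.062,-0.198,5],
  [-17.4,-24,5,0.068,-0.062,-0.198,5],
  [-17.4,-24,5,0.068,-0.062,-0.198,5],
  [-17.4,-24,5,0.068,-0.062,-0.198,5],
])

```text
t: 20.07
ee_pos: [398.9, -376.0, 193.5]
orientation: [-2.961, -0.34, -0.789]
ft_force: [-0.1, -0.3, 0.5]
width: 5.1
```

```bash
python3 - <<'E'
from h import *
B2=BAR+35*PULL
go(B2+PULL*25,teeR())
w=get_image('wrist');print(get_obs()['width'],[(a['p'],a['location']) for a in mark_of(w,'tee_grip')[:2]],proj(w,B2))
E
```

```text
from [ 398.9 -376.   193.5] q [-1.05  0.32  2.    0.72  0.81 -1.79] shift [ 26.    5.9 -47.6] turn [ 0.001 -0.002 -0.003] rows 1.3 t 20.07
4.922036414316867 [(0.9, [201.3, 325.1])] [325.20332641 203.77149765]
```

>>> move_arm([
  [8,2,-15,0,0,0,2],
  [17,4,-31,0,0,0,2],
  [26,6,-47.6,0,0,0,2],
  [26,6,-47.6,0,0,0,2],
  [26,6,-47.6,0,0,0,2],
])

```text
t: 20.58
ee_pos: [424.5, -369.8, 145.5]
orientation: [-2.96, -0.338, -0.789]
ft_force: [0.7, -0.1, -0.0]
width: 2.2
```

>>> move_arm([
  [3.4,0.8,-6,0,0,0,2],
  [6.8,1.6,-12.1,0,0,0,2],
  [10.2,2.4,-18.2,0,0,0,2],
  [13.7,3.1,-24.3,0,0,0,2],
  [17,3.9,-30.3,0,0,0,2],
])

```text
t: 21.0
ee_pos: [441.5, -367.4, 115.6]
orientation: [-2.963, -0.335, -0.791]
ft_force: [-0.2, -1.2, 0.4]
width: 2.1
```

>>> move_arm([
  [2.2,0.5,-3.9,0,0,0,2],
  [4.4,1,-7.8,0,0,0,2],
  [6.6,1.5,-11.7,0,0,0,2],
  [8.3,1.9,-14.7,0,0,0,2],
  [8.3,1.9,-14.7,0,0,0,2],
])

```text
t: 21.42
ee_pos: [449.3, -365.1, 100.7]
orientation: [-2.962, -0.335, -0.79]
ft_force: [-2.5, 0.6, 2.2]
width: 1.9
```

>>> move_arm([
  [0.2,0,-0.4,0,0,0,2],
  [0.5,0.1,-0.9,0,0,0,2],
  [0.5,0.1,-0.9,0,0,0,2],
])

```text
t: 21.67
ee_pos: [449.5, -365.1, 100.5]
orientation: [-2.962, -0.335, -0.791]
ft_force: [-6.6, 1.1, 7.9]
width: 2.2
```

The tip is on the bar and it is at its stop (8 mm off the expected bar centre, force rising). I retreat and check everything.

>>> move_arm([
  [-8,-1.9,15,0,0,0,2],
  [-24,-5.5,45,0,0,0,2],
  [-40,-20,75,0,0,0,2],
  [-60,-50,100,0,0,0,2],
  [-80,-80,120,0,0,0,2],
])

```text
t: 22.08
ee_pos: [370.1, -444.0, 221.4]
orientation: [-2.962, -0.338, -0.791]
ft_force: [1.3, -0.8, -0.0]
width: 2.0
```

>>> move_arm([
  [-20,-30,15,0,0,0,2],
  [-40,-60,30,0,0,0,2],
  [-60,-90,45,0,0,0,2],
  [-60,-90,45,0,0,0,2],
])

```text
t: 22.42
ee_pos: [308.3, -540.7, 267.7]
orientation: [-2.971, -0.332, -0.794]
ft_force: [-0.4, -0.7, 0.7]
width: 2.0
```

```bash
python3 - <<'E'
from lev import *
s=get_image('scene');t=get_image('top')
for p in(s,t):
    for l,X in(('tee_grip',BAR),('heatsink',F(0,6,15)),('lever_tip',F(10-112*np.sin(1.5),-100-112*np.cos(1.5),45)),('jar',[450,174,0]),('contactor',[443,-21,0])):
        print(l,[(round(a['p'],2),a['location']) for a in mark_of(p,l)[:2]],'pred col,row',proj(p,X).round(1))
print('out',proj(s,BAR+35*PULL),proj(t,BAR+35*PULL))
a=cv2.resize(t['color'][140:280,230:490,::-1],None,fx=3,fy=3,interpolation=cv2.INTER_CUBIC)
cv2.imwrite('pics/t7.png',a)
E
```

```text
tee_grip [(0.76, [109.4, 258.3])] pred col,row [255.3 109.9]
heatsink [(0.88, [163.2, 295.2]), (0.85, [241.8, 326.9])] pred col,row [326.6 238.7]
lever_tip [(0.6, [188.2, 328.3])] pred col,row [325.8 184.1]
jar [(0.73, [224.9, 404.4]), (0.31, [292.0, 368.5])] pred col,row [406.6 223. ]
contactor [(0.68, [185.2, 345.3]), (0.64, [222.9, 406.2])] pred col,row [348.3 184.9]
tee_grip [(0.69, [240.2, 460.3])] pred col,row [461.2 244.1]
heatsink [(0.64, [180.4, 292.9]), (0.61, [238.3, 380.5])] pred col,row [292.9 180.2]
lever_tip [(0.6, [220.0, 329.9])] pred col,row [330.9 222.5]
jar [(0.58, [247.0, 249.2]), (0.22, [244.9, 325.7])] pred col,row [248.7 246.5]
contactor [(0.91, [246.7, 323.6])] pred col,row [321.5 248.6]
out [257.22889563  98.17905441] [467.89104991 251.44827218]
```

View pics/t7.png

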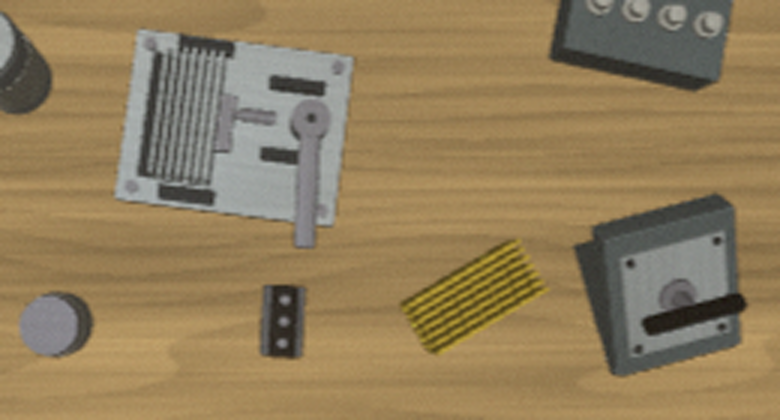

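The top view shows the block clamped between the pad and the fence (crop 180,118), the lever closed with its tip at (303,245), and the T-bar back in (695,314). The bystanders have not moved. I hand the job in.

```bash
python3 -c "
from workcell import *
print(close_job())"
```

```text
the job is handed in; nothing more can be done
None
```

The job is done in the order asked and handed in at about 23 s of robot time.

1. **Switch off:** I pulled the T-handle about 36 mm until it stayed out. Three camera views agreed that it was out.
2. **Load:** I lowered the heat sink into the nest. It touched down gently at the expected height, and I let go of it there.
3. **Clamp:** I swung the cam lever to its stop, where the force rose to about 20 N with almost no further travel.
4. **Switch on:** I pushed the T-handle back in until it met its stop.

**Last checks:** In the final pictures, the T-bar is at its "in" position in both the scene and top views. The heat sink is held between the pad and the fence, and the lever is closed.

- **Bystanders:** The jar and contactor matched their starting positions to within about 2–5 mm. The other things in the last crop looked unmoved. I never went near the mushroom switch, but it was outside that crop, so I did not check it at the end.
- **Disagreements:** The trained networks differed from the predicted positions by up to about 4 pixels. They also sometimes offered the yellow look-alike as the heat sink, which I ruled out by eye.
- **Force:** The wrist force briefly reached about 48 N as the handle met its outer stop, well under the 120 N limit.

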